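# Put the ledger on the copy easel for its photograph

## Robot

A 6-joint arm with a two-finger parallel gripper is mounted at the origin on the work surface. World frame = base frame: x ahead of the robot, y to its left, z up, the work surface at z = 0. Lengths are in m, angles in rad, forces in N, time in s.
With the tool pointing down it reaches from about 0.375 to 0.9 m from the base axis. Payload 3.1 kg.
Tool frame: the origin (TCP) lies between the finger pads; the fingertips stand 11 mm ahead of it and the grasp point (between the pads) lies 8 mm behind it; z points along the fingers, y is the line along which they close (so a half turn about z gives the same grasp; the last joint's range is limited). The gripper opens to 87 mm and grips with 3 to 60 N. Pads are 19 mm wide; open, the fingers measure 117 mm over their backs; the gripper's body (75 mm by 190 mm) begins 51 mm behind the grasp point.
Start: joints at [0.957, 0.527, 1.433, -0, 1.181, -0.178], TCP at [0.264, 0.567, 0.234] pointing down, gripper open.
Joint ranges: [-3.08, 3.08], [-0.75, 2.2], [0.22, 2.44], [-1.43, 4.57], [0, 2.65], [-2.85, 2.85]. Speed limits (rad/s): [2.79, 2.79, 3.14, 3.14, 3.14, 3.14].

## Interface

Orientations are given as a unit quaternion [x, y, z, w].
In Python, from rig import robot gives the robot as it stands.
- The arm moves only by the tool move_arm, never from a script. Its argument "moves" is text: rows parted by semicolons, each of 7 numbers parted by spaces: the shift along the tool's x, y, z in units of 100 mm (1.0 is 100 mm), then the turn, a rotation vector about the tool's x, y, z in units of 90 degrees (1.0 is 90 degrees), then the opening, from 0 (shut) to 1 (fully open). A call has 1 to 12 rows; each row is the pose to reach, as a shift and turn from the pose commanded when the call began, along the tool's axes at that moment; what a row does not reach only later rows make up. A row lasts 1/10 s, in which the tool goes at most 50 mm and 8.59 degrees, less where a joint would pass 70% of its speed; a pose out of reach is approached as far as the arm can. A call with a number of a shift or a turn outside -1 to 1 is refused whole. A call with a gripper value outside its range is refused whole. The fingers move at their own pace and stop on an object; "squeeze" is the grip in N (left out, the last holds). Time passes only in rows, so rows that repeat a pose let the fingers close. It gives the time, the measured TCP pose, the force, the opening and the grip force at its end, in the units of the state.
- robot.get_obs(): the state, without advancing time (a new reading comes with each control period).
- robot.camera(name): name is "scene" or "top"; returns a dict with "image" (400x640x3 uint8, red, green, blue), "intrinsics" (3x3 intrinsics, pixels), "extrinsics" (4x4, takes a point from world to camera coordinates). Camera axes: x right, y up, looking along -z (the intrinsics and any distortion apply to the point x, -y, -z); pixel columns grow to the right and rows downward; lengths in m; the calibration is good to about 2 mm. A picture is of the moment at which its call begins. There is no depth.
- robot.hand_in(): hands the job in; it is judged then, once.
The state is a dict: "time": time; "q": joint angles; "joint_velocities": joint speeds; "joint_torque": joint torques, N m; "position": TCP position; "tool_rot": TCP orientation; "ft_force": force on the tool from outside, world axes, zero at the start; "moment": the same for the moment, N m; "grip_width": finger opening in m; "grip_force": force on a finger pad.
Only numpy, scipy, OpenCV 4.12 (cv2) and the standard library are available. Lean on these libraries where they do the work, as an engineer would, in place of code of your own. Each camera call takes 0.05 s, during which the arm holds its last target. There are 200 camera calls.

## Task

Make the copy easel ready and take the ledger's photograph: first lift the framed picture off the easel and stand it in the rack's empty slot, then take the ledger (the taller of the two books) out of the rack and set it gently on the easel, centred, with its foot on the narrow ledge and its flat face leaning flush against the sloping back. After that turn the control box's wheel until the pointer on its rim stands at the one long, broad mark, and last push the release button all the way down and let go. Leave the other book and the other things on the desk where they are.

Things in the scene. Friction and masses are not known exactly. Their poses are not given: they have to be found in the camera images.
- picture_center (a point): Centre of the small dark-wood picture frame (18 thick x 110 wide x 130 mm high, 0.2 kg). Its x axis is the thickness, y the width, z runs up from foot to top edge. It starts leaning on the easel, foot on the ledge, flush with the back; its top edge stands 35 mm above the easel's back and can be pinched across the thickness there.
- ledger_center (a point): Centre of the ledger, a black hardback book with a grey spine, 24 thick x 150 wide x 160 mm high, about 0.4 kg. x is the thickness, y the width, z runs up. It starts upright in the middle or the +y slot of the rack. Told from the notebook by its size.
- notebook_center (a point): Centre of the other, smaller book (24 x 120 x 125 mm, same covers and same axes), upright in the other of these two slots; leave it there.
- rack: Fixed wooden desk rack 140 (x) x 250 (y) x 58 mm high; origin under its centre. Three slots, open at top and at both ends, run along its x at y = -80, 0 and +80 mm; each 36 mm wide, floor 8 mm and block tops 58 mm above the desk.
- free_slot (a point): Middle of the floor of the rack's empty slot (the -y one). Axes as the rack's: x along the slot, y across it, z up.
- easel: Fixed copy easel, foot plate 150 x 120 x 12 mm, origin under its post. Its front faces +x of its frame (away from the robot), towards the camera. Its back is 60 mm wide and 95 mm high; its ledge is square to the back (so it slopes down towards the back), 90 mm long and 31 mm deep from the back to a lip 6 mm high.
- rest_seat (a point): Middle of the line where the easel's ledge meets its back, 88 mm above the desk, in a tilted frame: x points out of the back, y along the ledge, z up along the back, which leans 0.30 rad from vertical towards the robot. The back is the plane x = 0 and the ledge the plane z = 0. The ledger is seated when its centre is at x = 12, y = 0, z = 80 mm here and its axes are parallel to these.
- control_box: Fixed grey control box 170 (x) x 110 (y) x 45 mm high, origin under its centre; the wheel's axis is at x = +25, y = 0 mm, the release button at x = -55, y = 0 mm.
- wheel (a joint): Angle of the wheel in rad: 0 when its pointer stands at the long mark (on the side away from the robot), negative when the pointer is clockwise of it seen from above; range -1.5 to 0.7. It starts clockwise of the mark. Stays where it is left; turns with about 0.04 N m.
- wheel_grip (a point): On the wheel's vertical axis, 24 mm above the box top. Black round wheel, 56 mm across, from 2 to 36 mm above the box top; its x axis points through the white pointer, a rib 5 mm wide that juts 9 mm out of the rim over nearly its whole height. Pinch it across the diameter square to the pointer.
- wheel_mark (a point): Centre of the long, broad white mark (18 x 5 mm, flat on the box top) at which the pointer must stand, 48 mm from the wheel's axis; shorter thin marks lie every 0.35 rad round the wheel.
- release_top (a point): Top of the round release button (26 mm across), on the side of the box nearer the robot. A spring button pushed straight down: 6 mm travel, 4 N at the bottom; springs back.
- release (a joint): Travel of the release button in m: 0 up, 0.006 fully down.
- mug: White mug 80 across x 90 mm high, origin under its centre; bystander.
- stapler: Black stapler 130 x 34 x 45 mm, origin under its centre; bystander.
- glue_bottle: Small bottle 36 across x 85 mm high, origin under its centre; bystander.
- tape_roll: Roll of tape lying flat, 80 across x 24 mm high, origin under its centre; bystander.
- calculator: Desk calculator 150 x 100 x 20 mm, origin under its centre; bystander.
- note_pad: Block of notes 76 x 76 x 20 mm, origin under its centre; bystander.

How it is judged:
By the outcome, as a careful person would: the job done as asked, in the order asked, and still so for the second after the job is handed in, with the robot touching nothing.
It also fails if it takes over 64 s, if anything falls off the work surface, if the arm or the gripper's body presses on something with over 40 N, if the wrist force passes 120 N, or if a joint passes its speed limit or range.

## Working session

There is one attempt and no reset: what is moved stays moved. The work goes in short steps, Python scripts to look and compute and a tool call to move; the robot and the scene stay as the last step left them, time stands still between calls to the robot, and variables do not carry over. Pictures are saved under pics/ and viewed, at most 10 in all, crops included, and the job is handed in when it is done.

Besides the shell and the picture viewer there is one more tool, called after ">>>" by a JSON object that holds its "name" and its "arguments", one argument or row to a line. move_arm: Moves the arm, as the interface text tells. Shifts and turns lie within -1 to 1; 1 stands for 100 mm of shift or 90 degrees of turn. Its arguments: {"type":"object","properties":{"moves":{"type":"string"},"squeeze":{"type":"number"}},"required":["moves"]}

```bash
ls; mkdir -p pics
python3 - <<'E'
from rig import robot
import cv2,numpy as np
o=robot.get_obs();print({k:np.round(v,3).tolist() for k,v in o.items()})
for n in("scene","top"):
    c=robot.camera(n);cv2.imwrite(f"pics/{n}0.png",c["image"][...,::-1]);print(n,c["intrinsics"].tolist(),np.round(c["extrinsics"],4).tolist(),[k for k in c])
E
```

```text
pics
{'time': 0.0, 'q': [0.956, 0.528, 1.434, 0.0, 1.181, -0.179], 'joint_velocities': [-0.0, 0.001, -0.001, -0.001, -0.001, 0.0], 'joint_torque': [0.001, -44.005, -17.66, 0.063, 0.058, -0.0], 'position': [0.263, 0.566, 0.233], 'tool_rot': [0.216, 0.976, -0.001, -0.0], 'ft_force': [-0.072, -0.594, -0.177], 'moment': [0.015, -0.0, -0.046], 'grip_force': 0.0, 'grip_width': 0.087}
scene [[492.92412911959485, 0.0, 315.47133721457186], [0.0, 492.92412911959485, 196.4912591043447], [0.0, 0.0, 1.0]] [[0.438, 0.8988, -0.0172, -0.2206], [-0.4968, 0.2579, 0.8287, 0.1806], [0.7493, -0.3544, 0.5595, -1.7699], [0.0, 0.0, 0.0, 1.0]] ['image', 'intrinsics', 'extrinsics']
top [[421.35747515488015, 0.0, 322.7075990220849], [0.0, 421.35747515488015, 199.6655287010212], [0.0, 0.0, 1.0]] [[-0.0149, -0.9997, -0.0216, 0.0018], [0.9818, -0.0187, 0.189, -0.6017], [-0.1893, -0.0184, 0.9817, -1.0897], [0.0, 0.0, 0.0, 1.0]] ['image', 'intrinsics', 'extrinsics']
```

View pics/scene0.png

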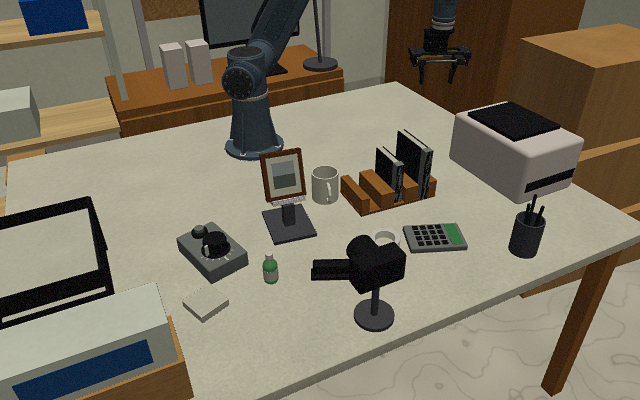

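View pics/top0.png

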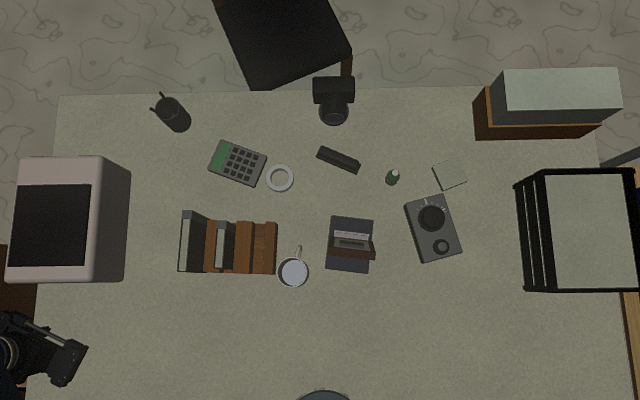

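The scene view shows the picture on the easel at (283,180), the ledger in the +y slot at (413,165), the notebook in the middle slot and the control box at (212,250). In the top view the rack is around (228,245), the easel at (350,245) and the box at (432,228). Next I'll enlarge both views.

Run:
```python
import cv2,numpy as np
def crop(f,x0,x1,y0,y1,s):
    i=cv2.convertScaleAbs(cv2.imread(f)[y0:y1,x0:x1],alpha=1.6,beta=15)
    i=cv2.resize(i,None,fx=s,fy=s,interpolation=cv2.INTER_CUBIC)
    for k in range((x0+9)//10*10,x1,10): cv2.line(i,(int((k-x0)*s),0),(int((k-x0)*s),4 if k%50 else 14),(0,0,255),1)
    for k in range((y0+9)//10*10,y1,10): cv2.line(i,(0,int((k-y0)*s)),(4 if k%50 else 14,int((k-y0)*s)),(0,0,255),1)
    return i
a=crop("pics/top0.png",170,300,195,290,6);cv2.imwrite("pics/t1.png",a)
a=crop("pics/top0.png",315,475,180,285,5);cv2.imwrite("pics/t2.png",a)
a=crop("pics/scene0.png",165,445,125,285,2.85);cv2.imwrite("pics/s1.png",a)
```

```text
(no output)
```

View pics/t1.png

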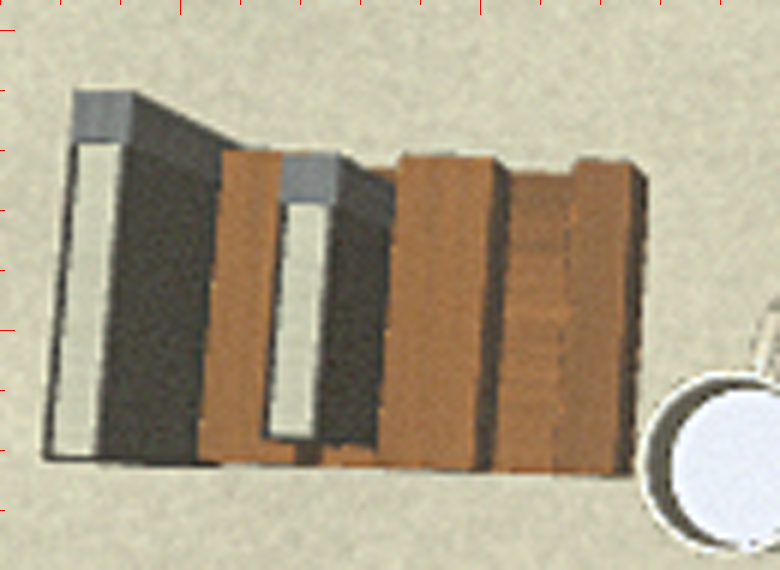

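View pics/t2.png

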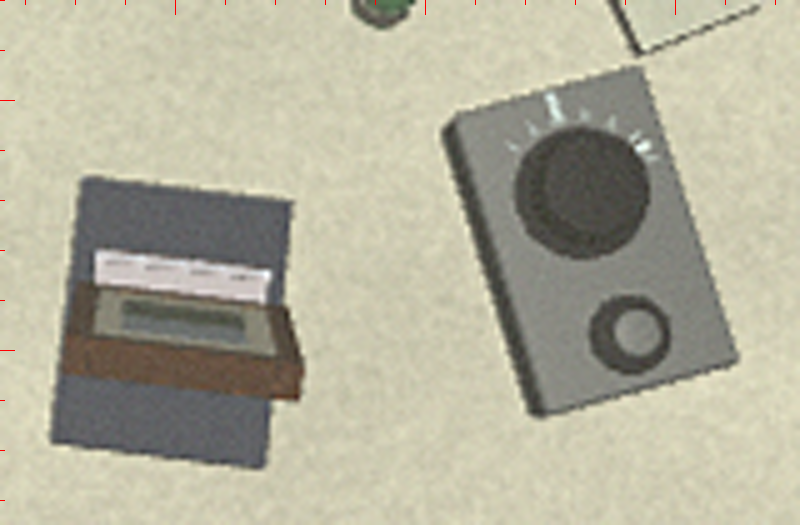

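View pics/s1.png

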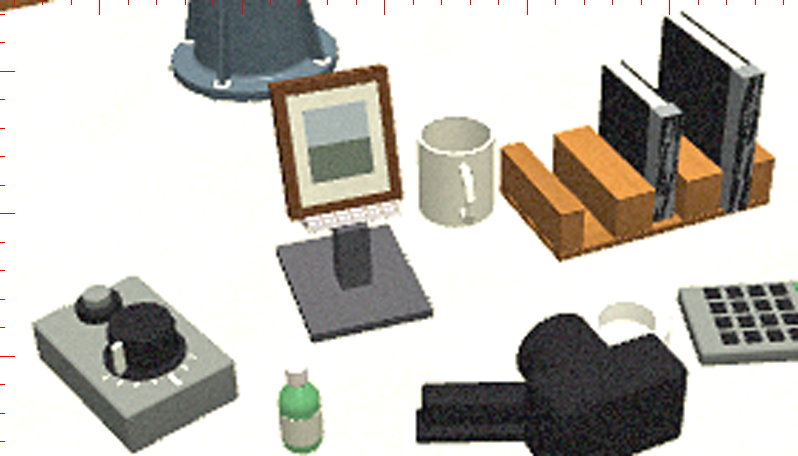

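The crops give me corners: rack block tops and ledger in t1, with the -y slot empty; in t2 the easel plate, frame top strip and box; in s1 the frame's four corners. The pointer is at about (643,147) in t2, clockwise of the long mark at (555,105). Now I'll convert these to positions.

```bash
cat > h.py <<'E'
import numpy as np,cv2
from scipy.spatial.transform import Rotation as R
from rig import robot
C={}
K={'scene':np.array([[492.924,0,315.471],[0,492.924,196.491],[0,0,1]]),'top':np.array([[421.3575,0,322.7076],[0,421.3575,199.6655],[0,0,1]])}
E={'scene':np.array([[0.438,0.8988,-0.0172,-0.2206],[-0.4968,0.2579,0.8287,0.1806],[0.7493,-0.3544,0.5595,-1.7699]]),
'top':np.array([[-0.0149,-0.9997,-0.0216,0.0018],[0.9818,-0.0187,0.189,-0.6017],[-0.1893,-0.0184,0.9817,-1.0897]])}
def ray(n,p):
    v=np.linalg.inv(K[n])@[p[0],p[1],1];v=v*[1,-1,-1];r=E[n][:,:3]
    return -r.T@E[n][:,3],r.T@v/np.linalg.norm(v)
def plane(n,p,z):
    o,d=ray(n,p);return o+d*(z-o[2])/d[2]
def tri(p,q):
    o1,d1=ray('top',p);o2,d2=ray('scene',q)
    t=np.linalg.lstsq(np.c_[d1,-d2],o2-o1,rcond=None)[0]
    a,b=o1+d1*t[0],o2+d2*t[1];return (a+b)/2,np.linalg.norm(a-b)
def proj(n,X):
    c=E[n][:,:3]@X+E[n][:,3];u=K[n]@(c*[1,-1,-1]);return u[:2]/u[2]
t1=lambda x,y:(170+x/6,195+y/6)
t2=lambda x,y:(315+x/5,180+y/5)
s1=lambda x,y:(165+x/2.85,125+y/2.85)
def fit2(M,P): # rigid 2D model->world
    M,P=np.array(M),np.array(P)[:,:2];m,p=M.mean(0),P.mean(0);a=M-m;b=P-p
    th=np.arctan2((a[:,0]*b[:,1]-a[:,1]*b[:,0]).sum(),(a*b).sum())
    r=np.array([[np.cos(th),-np.sin(th)],[np.sin(th),np.cos(th)]]);t=p-r@m
    return t,th,np.round((P-(M@r.T+t))*1000,1).tolist()
E
python3 - <<'E'
from h import *
np.set_printoptions(precision=4,suppress=True)
# rack, z=.058
mod=[];P=[]
for y,a,b in((-.125,(632,162),(617,472)),(-.062,(492,158),(477,468)),(-.018,(402,156),(378,466)),(.062,(222,150),(200,460))):
    mod+=[(.07,y),(-.07,y)];P+=[plane('top',t1(*a),.058),plane('top',t1(*b),.058)]
print('rack',*fit2(mod,P))
# easel plate
P=[plane('top',t2(*a),.012) for a in((82,177),(292,200),(265,468),(52,442))]
print('plate',*fit2([(.075,.06),(.075,-.06),(-.075,-.06),(-.075,.06)],P))
# picture front top corners + bottom
print('TL',*tri(t2(75,342),s1(272,83)));print('TR',*tri(t2(303,365),s1(385,66)))
c,s=np.cos(.3),np.sin(.3)
zt=.088+.130*c
P=[plane('top',t2(62,373),zt),plane('top',t2(299,401),zt)]
print('picback',P,np.linalg.norm(P[0]-P[1]))
P=[plane('top',t2(75,341),zt+.018*s),plane('top',t2(304,367),zt+.018*s)]
print('picfront',P,np.linalg.norm(P[0]-P[1]))
P=[plane('top',t2(*a),.045) for a in((455,115),(640,67),(738,360),(542,415))]
t,th,r=fit2([(.085,.055),(.085,-.055),(-.085,-.055),(-.085,.055)],P);print('box',t,th,r)
r=np.array([[np.cos(th),-np.sin(th)],[np.sin(th),np.cos(th)]])
W=t+r@[.025,0];B=t+r@[-.055,0];print('W',W,'B',B)
print('wheeltop px', (proj('top',np.r_[W,.081])-[315,180])*5,'mark',(proj('top',np.r_[t+r@[.073,0],.045])-[315,180])*5)
m=plane('top',t2(555,107),.045);p=plane('top',t2(643,147),.075)
print('mark r',np.linalg.norm(m[:2]-W),'ang',np.arctan2(*(m[:2]-W)[::-1])-th,'ptr r',np.linalg.norm(p[:2]-W),np.arctan2(*(p[:2]-W)[::-1])-th)
print('btn px',(proj('top',np.r_[B,.057])-[315,180])*5)
# ledger top z=.168 corners
L=[plane('top',t1(*a),.168) for a in((74,92),(133,92),(105,460),(44,458))]
print('ledger',*fit2([(.075,.012),(.075,-.012),(-.075,-.012),(-.075,.012)],L))
L=[plane('top',t1(*a),.133) for a in((284,155),(338,155),(320,440),(264,437))]
print('nb',*fit2([(.06,.012),(.06,-.012),(-.06,-.012),(-.06,.012)],L))
E
```

```text
rack [0.4793 0.2472] -0.04243919017137353 [[-1.4, 1.1], [1.1, 0.9], [-1.1, 1.4], [1.1, -0.2], [-1.3, -1.8], [0.8, -0.3], [-0.5, 0.1], [1.2, -1.2]]
plate [ 0.4838 -0.0801] -0.13288453767662994 [[-1.1, -0.8], [-0.4, 0.9], [0.8, 1.3], [0.7, -1.4]]
TL [ 0.443  -0.0729  0.211 ] 0.0975705652737101
TR [ 0.4662 -0.0797  0.2379] 0.10575363945058747
picback [array([ 0.4435, -0.0201,  0.2122]), array([ 0.4291, -0.1279,  0.2122])] 0.10875892845377506
picfront [array([ 0.4576, -0.0264,  0.2175]), array([ 0.4441, -0.1302,  0.2175])] 0.10474904798324662
box [ 0.5219 -0.3069] 0.24063227066628937 [[-0.9, -2.8], [-2.3, 1.6], [2.2, 1.1], [1.0, 0.1]]
W [ 0.5462 -0.3009] B [ 0.4685 -0.32  ]
wheeltop px [595.1297 182.9766] mark [552.9424 108.8749]
mark r 0.04871961239987435 ang -0.02896137276131333 ptr r 0.03420836647014043 -1.1986630934198759
btn px [630.0172 334.1518]
ledger [0.4858 0.3256] -0.032233962646207134 [[-1.0, 0.2], [-0.6, -0.2], [0.6, -0.3], [1.0, 0.3]]
nb [0.4785 0.2482] -0.036463366772302816 [[-1.2, -0.5], [-0.8, 0.6], [0.6, 0.3], [1.4, -0.4]]
```

```bash
cat >> h.py <<'E'
def seatR(th,tilt=.3): # columns: seat axes in world
    return (R.from_euler('z',th)*R.from_euler('y',-tilt)).as_matrix()
def tool(yang,tiltaxis=None): # tool pointing down with y at angle yang
    y=np.array([np.cos(yang),np.sin(yang),0]);z=np.array([0,0,-1.]);return np.c_[np.cross(y,z),y,z]
def plan(pos,Rt):
    """delta in the tool's axes/units from measured pose"""
    o=robot.get_obs();Rc=R.from_quat(o['tool_rot']).as_matrix();d=Rc.T@(np.array(pos)-o['position'])*10
    w=R.from_matrix(Rc.T@Rt).as_rotvec()/(np.pi/2)
    print('t',round(o['time'],2),'pos',np.round(o['position'],4),'shift',np.round(d,3),'turn',np.round(w,3),'F',np.round(o['ft_force'],1),'w',round(o['grip_width'],4),'gf',round(o['grip_force'],1))
E
python3 - <<'E'
from h import *
np.set_printoptions(precision=4,suppress=True)
print('TL',*tri(t2(75,341),s1(386,66)));print('TR',*tri(t2(304,367),s1(272,83)))
for z in(.21,.215): print([plane('scene',s1(*a),z) for a in((386,66),(272,83))])
# bottom front edge at seat x=.018,z=0 -> height .088+.018 sin
print('bot',[plane('scene',s1(*a),.088+.018*np.sin(.3)) for a in((402,202),(293,219))])
print('btn',*tri(t2(640,332),s1(97,293)));print('wheel',*tri(t2(597,185),s1(141,321)))
B=plane('scene',s1(96,295),.06);print(B)
# box top corners in scene
P=[plane('scene',s1(*a),.045) for a in((237,363),(132,420),(35,323),(137,277))]
print('box',*fit2([(.085,.055),(.085,-.055),(-.085,-.055),(-.085,.055)],P))
P=[plane('scene',s1(*a),.012) for a in((432,311),(313,336),(277,249),(388,226))]
print('plate',*fit2([(.075,.06),(.075,-.06),(-.075,-.06),(-.075,.06)],P))
# rack block end tops, scene
P=[plane('scene',s1(*a),.058) for a in((582,211),(562,210),(612,190),(654,186),(683,172),(719,168))]
print('rack',*fit2([(.07,-.098),(.07,-.125),(.07,-.062),(.07,-.018),(.07,.018),(.07,.062)],P))
E
```

```text
TL [ 0.4592 -0.0226  0.2174] 0.008116004973252608
TR [ 0.4448 -0.1276  0.22  ] 0.005181332850951453
[array([ 0.448 , -0.0133,  0.21  ]), array([ 0.4288, -0.1196,  0.21  ])]
[array([ 0.4564, -0.017 ,  0.215 ]), array([ 0.4374, -0.1224,  0.215 ])]
bot [array([ 0.5024, -0.0259,  0.0933]), array([ 0.4812, -0.1284,  0.0933])]
btn [ 0.4699 -0.3194  0.0663] 0.007100415361743501
wheel [ 0.5461 -0.2987  0.0807] 0.0066655524646172595
[ 0.466  -0.3166  0.06  ]
box [ 0.5301 -0.3014] 0.2559451993553064 [[-1.3, -2.7], [-0.4, 2.1], [-0.6, 2.6], [2.4, -2.0]]
plate [ 0.4906 -0.0764] -0.13854356341982155 [[-1.4, -2.3], [-1.8, 2.6], [2.6, 1.3], [0.7, -1.6]]
rack [0.4724 0.2516] -0.01187699765164434 [[9.0, -7.3], [-1.2, 3.3], [-9.7, 2.6], [3.0, -0.2], [-5.6, 4.4], [4.5, -2.8]]
```

```bash
cat >> h.py <<'E'
TH=-.133;S=np.array([.4735,-.079,.088]);RS=seatR(TH)
RT=np.c_[RS[:,1],RS[:,0],-RS[:,2]] # tool at easel
E
python3 - <<'E'
from h import *
p=S+RS@[.009,0,.2];print(p);plan(p+[0,0,.03],RT)
E
```

```text
[ 0.42344003 -0.07230249  0.28172698]
t 0.1 pos [0.2634 0.566  0.2327] shift [-4.145 -5.113 -0.782] turn [-0.166 -0.12   0.801] F [-0.2 -0.8  1.2] w 0.0871 gf 0.0
```

>>> {"name": "move_arm", "arguments": {
  "moves": "-0.69 -0.85 -0.3 0 0 0 1; -0.69 -0.85 -0.3 0 0 0 1; -0.69 -0.85 -0.3 0 0 0 1"
}}

```text
time: 0.4
position: [0.2906, 0.4569, 0.2639]
tool_rot: [0.217, 0.976, -0.001, -0.0]
ft_force: [0.5, 1.3, 0.5]
grip_width: 0.0875
grip_force: 0.0
```

>>> {"name": "move_arm", "arguments": {
  "moves": "-0.69 -0.85 -0.3 0 0 0 1; -0.69 -0.85 -0.3 0 0 0 1; -0.69 -0.85 -0.3 0 0 0 1"
}}

```text
time: 0.7
position: [0.3176, 0.3514, 0.2944]
tool_rot: [0.218, 0.976, -0.0, 0.0]
ft_force: [0.4, 0.6, 0.7]
grip_width: 0.0873
grip_force: 0.0
```

>>> {"name": "move_arm", "arguments": {
  "moves": "-0.69 -0.85 -0.1 0 0 0 1; -0.69 -0.85 -0.1 0 0 0 1; -0.69 -0.85 -0.1 0 0 0 1"
}}

```text
time: 1.0
position: [0.3447, 0.2453, 0.3037]
tool_rot: [0.218, 0.976, -0.0, 0.0]
ft_force: [-0.6, -0.5, 0.8]
grip_width: 0.0868
grip_force: 0.0
```

>>> {"name": "move_arm", "arguments": {
  "moves": "-0.69 -0.85 0 0 0 0 1; -0.69 -0.85 0 0 0 0 1; -0.69 -0.85 0 0 0 0 1"
}}

```text
time: 1.3
position: [0.3721, 0.1392, 0.3035]
tool_rot: [0.219, 0.976, -0.0, 0.001]
ft_force: [0.5, 0.1, 0.2]
grip_width: 0.0872
grip_force: 0.0
```

>>> {"name": "move_arm", "arguments": {
  "moves": "-0.69 -0.85 0 0 0 0 1; -0.69 -0.85 0 0 0 0 1; -0.69 -0.85 0 0 0 0 1"
}}

```text
time: 1.6
position: [0.3995, 0.0329, 0.3037]
tool_rot: [0.218, 0.976, -0.0, 0.001]
ft_force: [0.4, 0.4, -0.6]
grip_width: 0.087
grip_force: 0.0
```

>>> {"name": "move_arm", "arguments": {
  "moves": "-0.69 -0.85 0 -0.166 -0.12 0.801 1; -0.69 -0.85 0 -0.166 -0.12 0.801 1; -0.69 -0.85 0 -0.166 -0.12 0.801 1; -0.69 -0.85 0 -0.166 -0.12 0.801 1; -0.69 -0.85 0 -0.166 -0.12 0.801 1; -0.69 -0.85 0 -0.166 -0.12 0.801 1; -0.69 -0.85 0 -0.166 -0.12 0.801 1; -0.69 -0.85 0 -0.166 -0.12 0.801 1; -0.69 -0.85 0 -0.166 -0.12 0.801 1; -0.69 -0.85 0 -0.166 -0.12 0.801 1"
}}

```text
time: 2.6
position: [0.4235, -0.0683, 0.3031]
tool_rot: [0.744, 0.652, 0.1, 0.111]
ft_force: [-0.1, 0.2, -0.7]
grip_width: 0.0869
grip_force: 0.0
```

Run:
```python
from h import *
plan(S+RS@[.009,0,.19],RT);plan(S+RS@[.009,0,.111],RT)
```

```text
t 2.6 pos [ 0.4235 -0.0683  0.3031] shift [-0.041 -0.058  0.305] turn [-0.    -0.003  0.   ] F [-0.1  0.2 -0.7] w 0.0869 gf 0.0
t 2.6 pos [ 0.4235 -0.0683  0.3031] shift [-0.045 -0.058  1.095] turn [-0.    -0.003  0.   ] F [-0.1  0.2 -0.7] w 0.0869 gf 0.0
```

>>> {"name": "move_arm", "arguments": {
  "moves": "-0.04 -0.06 0.4 0 0 0 1; -0.04 -0.06 0.6 0 0 0 1; -0.04 -0.06 0.6 0 0 0 1"
}}

```text
time: 2.9
position: [0.4347, -0.0745, 0.2421]
tool_rot: [0.744, 0.652, 0.099, 0.109]
ft_force: [-0.2, -0.3, 0.0]
grip_width: 0.087
grip_force: 0.0
```

Run:
```python
from h import *
a=robot.camera('top')['image'][180:285,315:475,::-1];b=robot.camera('scene')['image'][100:240,230:400,::-1]
f=lambda i,s:cv2.convertScaleAbs(cv2.resize(i,None,fx=s,fy=s,interpolation=cv2.INTER_CUBIC),alpha=1.6,beta=20)
a,b=f(a,2.4),f(b,2.4)
c=np.zeros((340,800,3),np.uint8);c[:252,:384]=a;c[:336,390:798]=b;cv2.imwrite('pics/g1.png',c)
plan(S+RS@[.009,0,.111],RT)
```

```text
t 3.0 pos [ 0.4357 -0.0754  0.2445] shift [ 0.013 -0.01   0.497] turn [-0.    -0.002  0.001] F [ 0.2  0.5 -0.2] w 0.087 gf 0.0
```

View pics/g1.png

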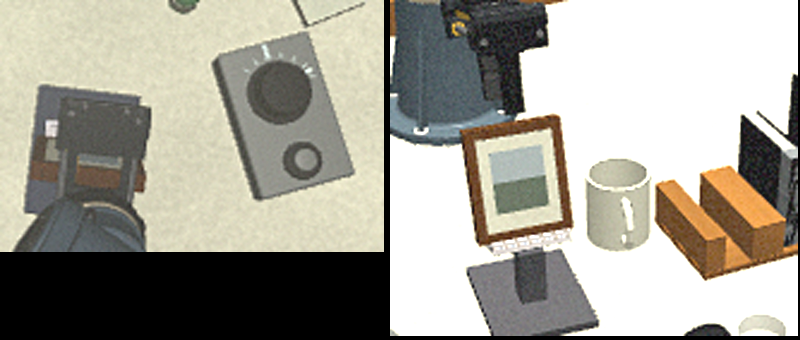

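The gripper hangs centred over the frame: front fingertip at about (515,110), above the middle of the frame's top edge at (511,122). I'll descend and grip.

>>> {"name": "move_arm", "arguments": {
  "moves": "0.01 -0.01 0.25 0 0 0 1; 0.01 -0.01 0.5 0 0 0 1; 0.01 -0.01 0.5 0 0 0 0.6; 0.01 -0.01 0.5 0 0 0 0.45; 0.01 -0.01 0.5 0 0 0 0.35; 0.01 -0.01 0.5 0 0 0 0.28; 0.01 -0.01 0.5 0 0 0 0.22; 0.01 -0.01 0.5 0 0 0 0.22; 0.01 -0.01 0.5 0 0 0 0.15; 0.01 -0.01 0.5 0 0 0 0.1",
  "squeeze": 5
}}

```text
time: 4.0
position: [0.4491, -0.0767, 0.1965]
tool_rot: [0.744, 0.651, 0.1, 0.112]
ft_force: [0.9, -0.1, -0.3]
grip_width: 0.0308
grip_force: 0.0
```

Run:
```python
from h import *
plan(S+RS@[.009,0,.111],RT);print(RT.T@robot.get_obs()['ft_force'])
```

```text
t 4.0 pos [ 0.4491 -0.0767  0.1965] shift [ 0.009  0.004 -0.001] turn [ 0.    -0.001 -0.   ] F [ 0.9 -0.1 -0.3] w 0.0308 gf 0.0
[0.00386218 0.73754341 0.54460995]
```

>>> {"name": "move_arm", "arguments": {
  "moves": "0 0 0 0 0 0 0.1; 0 0 0 0 0 0 0.1; 0 0 0 0 0 0 0.1"
}}

```text
time: 4.3
position: [0.4505, -0.0772, 0.197]
tool_rot: [0.744, 0.651, 0.1, 0.113]
ft_force: [3.3, 1.1, 0.0]
grip_width: 0.0181
grip_force: 5.0
```

>>> {"name": "move_arm", "arguments": {
  "moves": "0 0 0 0 0 0 0.1; 0 0 0 0 0 0 0.1"
}}

```text
time: 4.5
position: [0.4504, -0.0772, 0.197]
tool_rot: [0.744, 0.651, 0.1, 0.113]
ft_force: [5.4, 1.6, 0.6]
grip_width: 0.0178
grip_force: 5.0
```

Run:
```python
from h import *
plan(S+RS@[.009,0,.111],RT);print(RT.T@robot.get_obs()['ft_force'])
```

```text
t 4.5 pos [ 0.4504 -0.0772  0.197 ] shift [ 0.013 -0.011 -0.001] turn [ 0.002 -0.001 -0.001] F [5.4 1.6 0.6] w 0.0178 gf 5.0
[2.30493039 5.13141233 0.96174192]
```

>>> {"name": "move_arm", "arguments": {
  "moves": "0 0.015 0 0 0 0 0.1; 0 0.02 0 0 0 0 0; 0 0.02 -0.05 0 0 0 0; 0 0.05 -0.2 0 0 0 0; 0 0.05 -0.5 0 0 0 0; 0 0.05 -0.8 0 0 0 0; 0 0.05 -1 0 0 0 0; 0 0.05 -1 0 0 0 0",
  "squeeze": 18
}}

```text
time: 5.3
position: [0.4233, -0.0731, 0.2947]
tool_rot: [0.744, 0.651, 0.1, 0.113]
ft_force: [0.9, -0.5, -1.4]
grip_width: 0.018
grip_force: 18.0
```

```bash
cat >> h.py <<'E'
S=S+RS@[.0012,0,0]
RK=np.array([.4813,.249]);TK=-.042
def rk(x,y,z): c,s=np.cos(TK),np.sin(TK);return np.array([RK[0]+c*x-s*y,RK[1]+s*x+c*y,z])
RR=tool(np.pi/2+TK)
E
python3 - <<'E'
from h import *
plan(rk(0,-.08,.30),RR);print(rk(0,-.08,0),rk(0,.08,0),robot.get_obs()['q'].round(2))
E
```

```text
t 5.3 pos [ 0.4233 -0.0731  0.2947] shift [2.473 0.226 0.019] turn [ 0.146  0.159 -1.049] F [ 0.9 -0.5 -1.4] w 0.018 gf 18.0
[0.47794099 0.16907055 0.        ] [0.48465901 0.32892945 0.        ] [-0.51  0.05  2.01  0.16  0.8  -0.47]
```

>>> {"name": "move_arm", "arguments": {
  "moves": "0.4 0 0 0 0 0 0; 0.82 0.05 0 0 0 0 0; 0.82 0.05 0 0 0 0 0"
}}

```text
time: 5.6
position: [0.4381, 0.0119, 0.293]
tool_rot: [0.742, 0.654, 0.099, 0.109]
ft_force: [0.3, 0.4, -2.5]
grip_width: 0.0181
grip_force: 18.0
```

>>> {"name": "move_arm", "arguments": {
  "moves": "0.4 0.05 0 0 0 0 0; 0.82 0.08 0 0 0 0 0; 0.82 0.08 0 0 0 0 0"
}}

```text
time: 5.9
position: [0.4576, 0.0911, 0.2959]
tool_rot: [0.742, 0.654, 0.099, 0.11]
ft_force: [-0.4, -0.1, -1.6]
grip_width: 0.0175
grip_force: 18.0
```

>>> {"name": "move_arm", "arguments": {
  "moves": "0.2 0.05 0 0.04 0.04 -0.3 0; 0.5 0.09 0 0.13 0.143 -0.944 0; 0.83 0.09 0 0.13 0.143 -0.944 0; 0.83 0.09 0 0.13 0.143 -0.944 0; 0.83 0.09 0 0.13 0.143 -0.944 0; 0.83 0.09 0 0.13 0.143 -0.944 0; 0.83 0.09 0 0.13 0.143 -0.944 0; 0.83 0.09 0 0.13 0.143 -0.944 0; 0.83 0.09 0 0.13 0.143 -0.944 0; 0.83 0.09 0 0.13 0.143 -0.944 0; 0.83 0.09 0 0.13 0.143 -0.944 0; 0.83 0.09 0 0.13 0.143 -0.944 0"
}}

```text
time: 7.1
position: [0.4774, 0.1676, 0.2992]
tool_rot: [0.105, 0.994, 0.012, 0.012]
ft_force: [0.2, 0.8, -1.0]
grip_width: 0.018
grip_force: 18.0
```

Run:
```python
from h import *
plan(rk(0,-.08,.21),RR);print(robot.get_obs()['q'].round(2))
```

```text
t 7.1 pos [0.4774 0.1676 0.2992] shift [ 0.017 -0.009  0.892] turn [ 0.016  0.015 -0.107] F [ 0.2  0.8 -1. ] w 0.018 gf 18.0
[ 0.1   0.27  1.66  0.02  1.18 -1.26]
```

>>> {"name": "move_arm", "arguments": {
  "moves": "0.017 -0.01 0.4 0.016 0.015 -0.107 0; 0.017 -0.01 0.7 0.016 0.015 -0.107 0; 0.017 -0.01 0.89 0.016 0.015 -0.107 0; 0.017 -0.01 0.89 0.016 0.015 -0.107 0; 0.017 -0.01 0.89 0.016 0.015 -0.107 0"
}}

```text
time: 7.6
position: [0.4785, 0.1695, 0.2115]
tool_rot: [0.02, 1.0, 0.0, 0.001]
ft_force: [0.9, -1.1, -1.1]
grip_width: 0.0177
grip_force: 18.0
```

Run:
```python
from h import *
plan(rk(0,-.08,.119),RR)
a=robot.camera('top')['image'][190:290,165:305,::-1];b=robot.camera('scene')['image'][100:240,320:450,::-1]
cv2.imwrite('pics/a.png',a)
f=lambda i,s:cv2.convertScaleAbs(cv2.resize(i,None,fx=s,fy=s,interpolation=cv2.INTER_CUBIC),alpha=1.6,beta=20)
a,b=f(a,3),f(b,2.8)
c=np.zeros((400,800,3),np.uint8);c[:300,:420]=a;c[:392,430:794]=b;cv2.imwrite('pics/g2.png',c)
```

```text
t 7.6 pos [0.4785 0.1695 0.2115] shift [ 0.007 -0.005  0.925] turn [0.    0.001 0.001] F [ 0.9 -1.1 -1.1] w 0.0177 gf 18.0
```

View pics/g2.png

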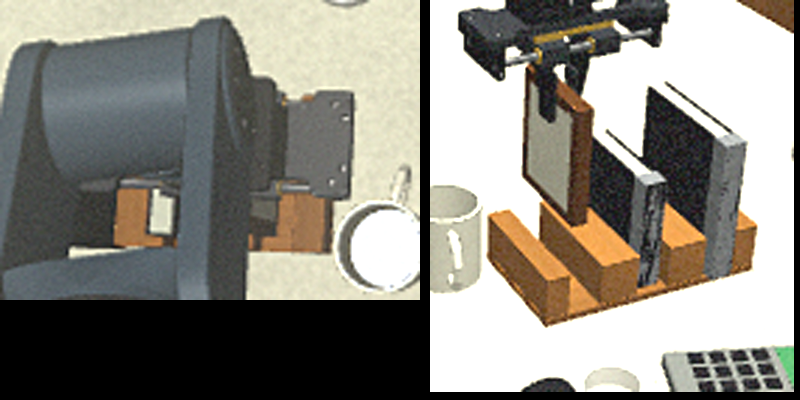

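The picture hangs vertical over the empty slot, its near end at about (580,222) in line with the slot opening at (586,300). I'll lower it in.

>>> {"name": "move_arm", "arguments": {
  "moves": "0 0 0.25 0 0 0 0; 0 0 0.5 0 0 0 0; 0 0 0.7 0 0 0 0; 0 0 0.8 0 0 0 0; 0 0 0.85 0 0 0 0; 0 0 0.85 0 0 0 0"
}}

```text
time: 8.3
position: [0.4794, 0.1698, 0.1269]
tool_rot: [0.02, 1.0, 0.0, 0.002]
ft_force: [-0.2, -0.1, -1.8]
grip_width: 0.0182
grip_force: 18.0
```

>>> {"name": "move_arm", "arguments": {
  "moves": "0 0 0.03 0 0 0 0; 0 0 0.05 0 0 0 0; 0 0 0.05 0 0 0 0"
}}

```text
time: 8.6
position: [0.4791, 0.1698, 0.1218]
tool_rot: [0.02, 1.0, 0.0, 0.001]
ft_force: [-0.1, 0.4, -2.6]
grip_width: 0.018
grip_force: 18.0
```

>>> {"name": "move_arm", "arguments": {
  "moves": "0 0 0.01 0 0 0 0; 0 0 0.02 0 0 0 0; 0 0 0.02 0 0 0 0"
}}

```text
time: 8.9
position: [0.479, 0.1698, 0.1198]
tool_rot: [0.02, 1.0, 0.0, 0.001]
ft_force: [-0.9, -0.8, 0.7]
grip_width: 0.0178
grip_force: 18.0
```

>>> {"name": "move_arm", "arguments": {
  "moves": "0 0 0.005 0 0 0 0; 0 0 0.005 0 0 0 0.25; 0 0 0.005 0 0 0 0.3; 0 0 0.005 0 0 0 0.45; 0 0 0.005 0 0 0 0.5; 0 0 0.005 0 0 0 0.5; 0 0 -0.3 0 0 0 0.5; 0 0 -0.8 0 0 0 0.6; 0 0 -1 0 0 0 0.6; 0 0 -1 0 0 0 0.6"
}}

```text
time: 9.9
position: [0.481, 0.1701, 0.2228]
tool_rot: [0.019, 1.0, 0.001, 0.005]
ft_force: [0.9, 0.4, -0.4]
grip_width: 0.0514
grip_force: 0.0
```

Run:
```python
from h import *
plan(rk(0.002,.08,.22),RR);plan(rk(0.002,.08,.142),RR)
```

```text
t 9.9 pos [0.481  0.1701 0.2228] shift [0.006 1.588 0.031] turn [0.001 0.006 0.002] F [ 0.9  0.4 -0.4] w 0.0514 gf 0.0
t 9.9 pos [0.481  0.1701 0.2228] shift [0.014 1.587 0.811] turn [0.001 0.006 0.002] F [ 0.9  0.4 -0.4] w 0.0514 gf 0.0
```

>>> {"name": "move_arm", "arguments": {
  "moves": "0.01 0.4 0 0 0.006 0 0.6; 0.01 0.8 0 0 0.006 0 0.6; 0.01 0.8 0 0 0.006 0 0.6"
}}

```text
time: 10.2
position: [0.4804, 0.2531, 0.2184]
tool_rot: [0.018, 1.0, 0.001, -0.004]
ft_force: [0.2, -0.5, 0.5]
grip_width: 0.0522
grip_force: 0.0
```

>>> {"name": "move_arm", "arguments": {
  "moves": "0 0.4 0 0 0 0 0.6; 0 0.77 0 0 0 0 0.6; 0 0.77 0 0 0 0 0.6; 0 0.77 0 0 0 0 0.6"
}}

```text
time: 10.6
position: [0.4829, 0.3263, 0.2181]
tool_rot: [0.019, 1.0, -0.001, -0.005]
ft_force: [0.9, -0.9, -0.1]
grip_width: 0.0522
grip_force: 0.0
```

Run:
```python
from h import *
plan(rk(0.003,.079,.142),RR)
a=robot.camera('top')['image'][190:290,165:305,::-1];b=robot.camera('scene')['image'][90:220,320:460,::-1]
f=lambda i,s:cv2.convertScaleAbs(cv2.resize(i,None,fx=s,fy=s,interpolation=cv2.INTER_CUBIC),alpha=1.6,beta=20)
a,b=f(a,2.8),f(b,2.8)
c=np.zeros((400,800,3),np.uint8);c[:280,:392]=a;c[:364,400:792]=b;cv2.imwrite('pics/g3.png',c)
```

```text
t 10.6 pos [0.4829 0.3263 0.2181] shift [-0.054  0.018  0.761] turn [-0.001 -0.006  0.003] F [ 0.9 -0.9 -0.1] w 0.0522 gf 0.0
```

View pics/g3.png

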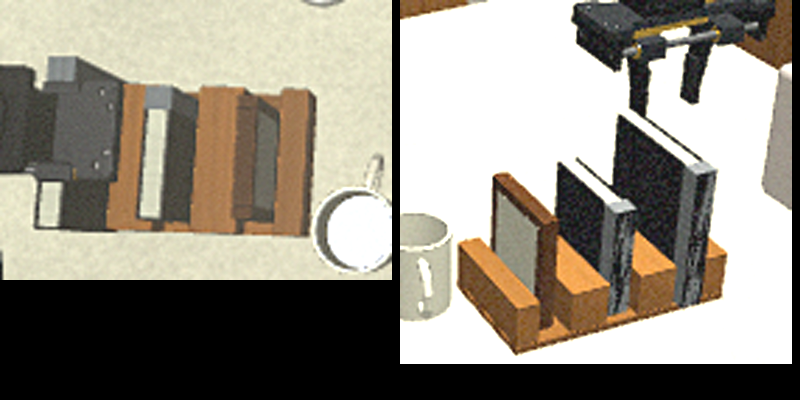

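The picture stands in its slot, and the open fingertips at (638,115) and (692,100) straddle the ledger's top. I'll descend and grip.

>>> {"name": "move_arm", "arguments": {
  "moves": "-0.055 0.018 0.2 0 -0.006 0 0.6; -0.055 0.018 0.5 0 -0.006 0 0.6; -0.055 0.018 0.76 0 -0.006 0 0.6; -0.055 0.018 0.76 0 -0.006 0 0.5; -0.055 0.018 0.76 0 -0.006 0 0.4; -0.055 0.018 0.76 0 -0.006 0 0.2; -0.055 0.018 0.76 0 -0.006 0 0.2; -0.055 0.018 0.76 0 -0.006 0 0.2; -0.055 0.018 0.76 0 -0.006 0 0.2",
  "squeeze": 5
}}

```text
time: 11.6
position: [0.4898, 0.329, 0.145]
tool_rot: [0.02, 1.0, 0.001, 0.003]
ft_force: [0.2, 0.9, 4.7]
grip_width: 0.0237
grip_force: 5.0
```

>>> {"name": "move_arm", "arguments": {
  "moves": "0 0 0 0 0 0 0.1; 0 0 0 0 0 0 0.1; 0 0 0 0 0 0 0.1"
}}

```text
time: 11.9
position: [0.4898, 0.3291, 0.1449]
tool_rot: [0.02, 1.0, 0.001, 0.003]
ft_force: [-0.5, 0.7, 6.3]
grip_width: 0.0242
grip_force: 5.0
```

Run:
```python
from h import *
plan(rk(0.003,.079,.142),RR)
```

```text
t 11.9 pos [0.4898 0.3291 0.1449] shift [ 0.021 -0.014  0.029] turn [0.001 0.003 0.002] F [-0.5  0.7  6.3] w 0.0242 gf 5.0
```

>>> {"name": "move_arm", "arguments": {
  "moves": "0 0 0 0 0 0 0; 0 0 -0.03 0 0 0 0; 0 0 -0.15 0 0 0 0; 0 0 -0.4 0 0 0 0; 0 0 -0.7 0 0 0 0; 0 0 -1 0 0 0 0; 0 0 -1 0 0 0 0",
  "squeeze": 30
}}

```text
time: 12.6
position: [0.4909, 0.3293, 0.2478]
tool_rot: [0.019, 1.0, 0.002, 0.005]
ft_force: [2.8, 0.4, -3.7]
grip_width: 0.0238
grip_force: 30.0
```

>>> {"name": "move_arm", "arguments": {
  "moves": "0 0 -0.4 0 0 0 0; 0 0 -0.8 0 0 0 0; 0 0 -0.8 0 0 0 0; 0 0 -0.8 0 0 0 0"
}}

```text
time: 13.0
position: [0.4877, 0.3279, 0.3225]
tool_rot: [0.02, 1.0, -0.0, 0.0]
ft_force: [-0.3, 0.1, -4.8]
grip_width: 0.0238
grip_force: 30.0
```

Run:
```python
from h import *
p=S+RS@[.015,0,.220];print(p);plan(p,RT);print(robot.get_obs()['q'].round(2))
```

```text
[ 0.4243995  -0.07243085  0.30296145]
t 13.0 pos [0.4877 0.3279 0.3225] shift [ 0.477 -4.025  0.196] turn [-0.144 -0.158  1.051] F [-0.3  0.1 -4.8] w 0.0238 gf 30.0
[ 0.4   0.39  1.42 -0.    1.34 -1.13]
```

>>> {"name": "move_arm", "arguments": {
  "moves": "0.05 -0.3 0 0 0 0 0; 0.08 -0.7 0 0 0 0 0; 0.1 -0.95 0 0 0 0 0; 0.1 -0.95 0 0 0 0 0"
}}

```text
time: 13.4
position: [0.472, 0.2303, 0.32]
tool_rot: [0.021, 1.0, -0.002, -0.003]
ft_force: [0.8, -0.9, -4.0]
grip_width: 0.0239
grip_force: 30.0
```

>>> {"name": "move_arm", "arguments": {
  "moves": "0.05 -0.4 0 0 0 0 0; 0.08 -0.8 0 0 0 0 0; 0.1 -0.95 0 0 0 0 0"
}}

```text
time: 13.7
position: [0.4589, 0.1369, 0.3207]
tool_rot: [0.02, 1.0, -0.001, -0.002]
ft_force: [-0.0, 0.4, -3.6]
grip_width: 0.0241
grip_force: 30.0
```

>>> {"name": "move_arm", "arguments": {
  "moves": "0.05 -0.4 0 0 0 0 0; 0.08 -0.8 0 0 0 0 0; 0.1 -0.95 0 0 0 0 0"
}}

```text
time: 14.0
position: [0.4456, 0.0425, 0.321]
tool_rot: [0.021, 1.0, -0.0, -0.002]
ft_force: [0.2, 0.8, -4.6]
grip_width: 0.0239
grip_force: 30.0
```

>>> {"name": "move_arm", "arguments": {
  "moves": "0.05 -0.4 0 0 0 0 0; 0.08 -0.8 0 0 0 0 0; 0.1 -0.95 0 0 0 0 0; 0.1 -0.95 0 0 0 0 0"
}}

```text
time: 14.4
position: [0.4326, -0.0511, 0.3212]
tool_rot: [0.021, 1.0, 0.001, -0.001]
ft_force: [0.2, 1.0, -2.5]
grip_width: 0.0239
grip_force: 30.0
```

>>> {"name": "move_arm", "arguments": {
  "moves": "0.02 -0.1 0 -0.02 -0.02 0.1 0; 0.08 -0.22 0 -0.13 -0.142 0.946 0; 0.08 -0.22 0 -0.13 -0.142 0.946 0; 0.08 -0.22 0 -0.13 -0.142 0.946 0; 0.08 -0.22 0 -0.13 -0.142 0.946 0; 0.08 -0.22 0 -0.13 -0.142 0.946 0; 0.08 -0.22 0 -0.13 -0.142 0.946 0; 0.08 -0.22 0 -0.13 -0.142 0.946 0; 0.08 -0.22 0 -0.13 -0.142 0.946 0; 0.08 -0.22 0 -0.13 -0.142 0.946 0; 0.08 -0.22 0 -0.13 -0.142 0.946 0; 0.08 -0.22 0 -0.13 -0.142 0.946 0"
}}

```text
time: 15.6
position: [0.424, -0.0702, 0.3222]
tool_rot: [0.687, 0.714, 0.091, 0.102]
ft_force: [-0.2, 0.8, -4.1]
grip_width: 0.024
grip_force: 30.0
```

Run:
```python
from h import *
p=S+RS@[.015,0,.220];plan(p,RT)
```

```text
t 15.6 pos [ 0.424  -0.0702  0.3222] shift [-0.019 -0.049  0.186] turn [-0.016 -0.018  0.107] F [-0.2  0.8 -4.1] w 0.024 gf 30.0
```

>>> {"name": "move_arm", "arguments": {
  "moves": "-0.02 -0.05 0.19 -0.016 -0.018 0.107 0; -0.02 -0.05 0.19 -0.016 -0.018 0.107 0; -0.02 -0.04 0.5 -0.016 -0.018 0.107 0; -0.02 -0.04 0.68 -0.016 -0.018 0.107 0; -0.02 -0.04 0.68 -0.016 -0.018 0.107 0; -0.02 -0.04 0.68 -0.016 -0.018 0.107 0"
}}

```text
time: 16.2
position: [0.4398, -0.0744, 0.257]
tool_rot: [0.744, 0.651, 0.099, 0.114]
ft_force: [0.7, 0.1, -4.3]
grip_width: 0.0239
grip_force: 30.0
```

Run:
```python
from h import *
p=S+RS@[.015,0,.1375];plan(p,RT);o=robot.get_obs();print('seat coords',RS.T@(o['position']-S))
b=robot.camera('scene')['image'];cv2.imwrite('pics/b4.png',b[...,::-1])
b=b[80:250,220:400,::-1]
b=cv2.convertScaleAbs(cv2.resize(b,None,fx=3.5,fy=3.5,interpolation=cv2.INTER_CUBIC),alpha=2,beta=30)
cv2.imwrite('pics/g4.png',b)
```

```text
t 16.2 pos [ 0.4398 -0.0744  0.257 ] shift [-0.    -0.014  0.34 ] turn [ 0.002  0.001 -0.001] F [ 0.7  0.1 -4.3] w 0.0239 gf 30.0
seat coords [1.63043093e-02 5.15371820e-05 1.71499530e-01]
```

View pics/g4.png

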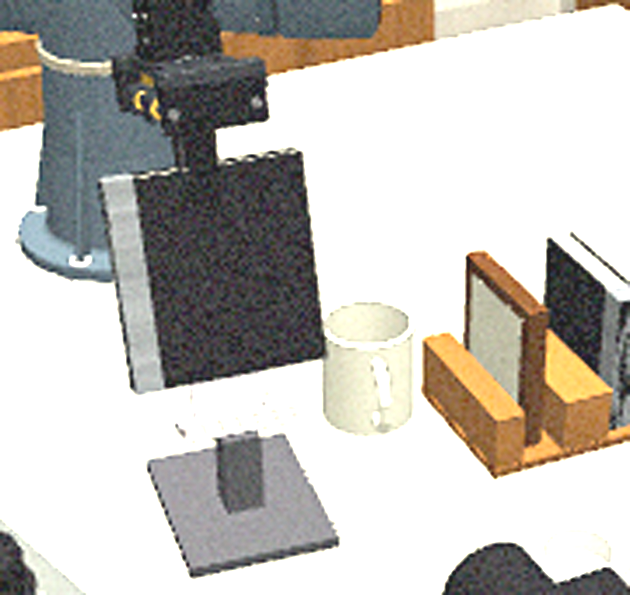

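The ledger hangs tilted above the ledge: its front bottom corners are at (133,392) and (322,355), the ledge spans about (180,428) to (298,405), and the post foot is near (243,508). Next I'll check the sideways centring by calculation.

Run:
```python
from h import *
np.set_printoptions(precision=4,suppress=True)
m=plane('top',np.array(t2(182.5,260))-.4,.1035);print('ledge mid top, seat',RS.T@(m-S))
A=plane('top',np.array(t2(95,250))-.4,.1035);B=plane('top',np.array(t2(270,270))-.4,.1035);print('len',np.linalg.norm(A-B))
px=lambda x,y:(np.array([x,y])+.5)/3.5-.5+[220,80]
for nm,mo,dets in(('bookbot',[(.0283,y,.0345) for y in(-.075,.075)],[(133,392),(322,356)]),('booktop',[(.0283,y,.1945) for y in(-.075,.075)],[(102,181),(301,153)])):
    for M,d in zip(mo,dets): print(nm,proj('scene',S+RS@np.array(M)),px(*d))
for y in(-.045,.045): print('ledge pred',(proj('scene',S+RS@np.array([.034,y,.0]))-[220,80])*3.5)
# plate centre offset via pred in scene and top
i=cv2.imread('pics/b4.png')[180:215,262:315];hsv=cv2.cvtColor(i,cv2.COLOR_BGR2HSV)
bgr=i.astype(int);print((bgr[...,2]-bgr[...,1])[:, ::2])
```

```text
ledge mid top, seat [0.0361 0.0026 0.0047]
len 0.09031826960045661
bookbot [257.0226 193.1246] [257.6429 191.6429]
bookbot [311.8815 182.5867] [311.6429 181.3571]
booktop [247.7363 132.4126] [248.7857 131.3571]
booktop [304.9508 123.28  ] [305.6429 123.3571]
ledge pred [176.8221 433.9939]
ledge pred [291.4231 411.1685]
[[ -4  -2  -1  -1   2  -1  -3  -2   4   8   1   1   0  -6   8   5   0   1
   -3   8   5   4   2  11   5   8   1]
 [ -5   0   3  -2   7   5  -8   2  -6   4  -1  -3   6  13   3   8   0   3
    2   4   4   8   0   2   5  -1  -2]
 [ -3  -3   4  -1   5  -1   3   5   2  -3   1  -5  -4  -5   2   6 -10   0
    0   9   3  -4  -9  -7   1   0   2]
 [  2  -1  -5  -1  -2  -5   4  -9   7   0   0  -3  -6   9  -1   8  -5   6
    1   5   2   9   0   6   2   3   1]
 [ -1  -3   4   6   2   2   2   6   5   2   0  -3   2   7   8   2   0  -2
    4   0   4   6   4   3   4   1   0]
 [ -3  -2   2   2   1   2  -5   2  -2  -3  -7   0   5   1  -6  -8   4  -1
    2   3   4   2   3   3   5   1   0]
 [ -2  -2   2   3  -8  -1  11   8   4  -5   8  -5  -1  -4  -2   5   6   3
    1   3   3   5   4   4  
[... 2476 characters left out ...]
   4   5   4   3   4]
 [  2   4   3   4   4   2   0  -1  -2   2  -7  -4  -1  -4   3  -4   0  -1
   -1   3   5   5   2   3   5   5   3]
 [  4   5   3   0   2   1  -1   2   3   1  10  -2   2  -4  -6  -6   1   0
   -3   3   1   2   2   3   4   4   5]
 [  1   1   0   0   3   2   1   0   3   1   7  -2   0  -2  -4   2   3   4
    0  -3   1   0   6   3   6   3   4]
 [ -5  -1   6   1  -1   0  -1   2   1   3   3   4   1   1   3   3   6  -3
    2  -2   1   0   4   5   4   5   5]
 [  1   3   3   4   0   1   6   0   2   6  -5   1  -3   2   2  -5   3   2
    1   3   1   1   3   4   4   3   4]
 [  0   3   3   2  -2   2   4   4   3   0   5   6  -1  -1   1   2  -2   5
    5   1   2   2   1   3   4   4   5]]
```

>>> {"name": "move_arm", "arguments": {
  "moves": "0.025 -0.01 0.1 0 0 0 0; 0.025 -0.01 0.2 0 0 0 0; 0.025 -0.01 0.27 0 0 0 0; 0.025 -0.01 0.3 0 0 0 0; 0.025 -0.01 0.3 0 0 0 0; 0.025 -0.01 0.3 0 0 0 0"
}}

```text
time: 16.85
position: [0.448, -0.0733, 0.228]
tool_rot: [0.745, 0.65, 0.099, 0.114]
ft_force: [0.4, 0.3, -3.0]
grip_width: 0.0239
grip_force: 30.0
```

Run:
```python
from h import *
p=S+RS@[.015,0.0025,.1375];plan(p,RT);o=robot.get_obs();print('seat coords',RS.T@(o['position']-S),'Ft',RT.T@o['ft_force'])
```

```text
t 16.85 pos [ 0.448  -0.0733  0.228 ] shift [ 0.002 -0.003  0.039] turn [ 0.002  0.001 -0.002] F [ 0.4  0.3 -3. ] w 0.0239 gf 30.0
seat coords [0.01532469 0.00229762 0.14144531] Ft [ 0.32449652 -0.55392303  2.93349574]
```

>>> {"name": "move_arm", "arguments": {
  "moves": "0 0 0.01 0 0 0 0; 0 0 0.02 0 0 0 0; 0 0 0.02 0 0 0 0"
}}

```text
time: 17.15
position: [0.4485, -0.0733, 0.226]
tool_rot: [0.745, 0.65, 0.099, 0.114]
ft_force: [-0.7, 0.5, -4.3]
grip_width: 0.0239
grip_force: 30.0
```

>>> {"name": "move_arm", "arguments": {
  "moves": "0 0 0.01 0 0 0 0; 0 0 0.015 0 0 0 0; 0 0 0.015 0 0 0 0"
}}

```text
time: 17.45
position: [0.4489, -0.0733, 0.2245]
tool_rot: [0.745, 0.65, 0.099, 0.114]
ft_force: [-0.6, 0.5, -3.7]
grip_width: 0.0239
grip_force: 30.0
```

Run:
```python
from h import *
p=S+RS@[.012,0.0025,.1375];plan(p,RT);o=robot.get_obs();print('seat coords',RS.T@(o['position']-S),'Ft',RT.T@o['ft_force'],o['moment'])
```

```text
t 17.45 pos [ 0.4489 -0.0733  0.2245] shift [ 0.001 -0.031  0.003] turn [ 0.002  0.001 -0.002] F [-0.6  0.5 -3.7] w 0.0239 gf 30.0
seat coords [0.01511482 0.00238626 0.13779526] Ft [ 0.3817577  -1.70944993  3.3180636 ] [-0.05867768  0.51166502  0.03711842]
```

>>> {"name": "move_arm", "arguments": {
  "moves": "0 0 0.01 0 0 0 0; 0 0 0.01 0 0 0 0; 0 0 0.01 0 0 0 0"
}}

```text
time: 17.75
position: [0.4493, -0.0734, 0.2236]
tool_rot: [0.745, 0.65, 0.099, 0.114]
ft_force: [0.5, -0.3, -2.9]
grip_width: 0.0238
grip_force: 30.0
```

>>> {"name": "move_arm", "arguments": {
  "moves": "0 0 0.01 0 0 0 0; 0 0 0.01 0 0 0 0; 0 0 0.01 0 0 0 0"
}}

```text
time: 18.05
position: [0.4495, -0.0731, 0.2235]
tool_rot: [0.745, 0.65, 0.099, 0.115]
ft_force: [-4.8, 1.7, 7.1]
grip_width: 0.0239
grip_force: 30.0
```

>>> {"name": "move_arm", "arguments": {
  "moves": "0 0 0.005 0 0 0 0; 0 0 0.005 0 0 0 0; 0 0 0.005 0 0 0 0"
}}

```text
time: 18.35
position: [0.4496, -0.0731, 0.2235]
tool_rot: [0.745, 0.65, 0.1, 0.115]
ft_force: [-6.2, 2.5, 12.9]
grip_width: 0.0235
grip_force: 30.0
```

>>> {"name": "move_arm", "arguments": {
  "moves": "0 0 -0.008 0 0 0 0; 0 -0.01 -0.011 0 0 0 0; 0 -0.02 -0.011 0 0 0 0; 0 -0.025 -0.011 0 0 0 0; 0 -0.025 -0.011 0 0 0 0"
}}

```text
time: 18.85
position: [0.4484, -0.0735, 0.2234]
tool_rot: [0.745, 0.649, 0.1, 0.116]
ft_force: [0.1, 3.2, 5.6]
grip_width: 0.024
grip_force: 30.0
```

Run:
```python
from h import *
p=S+RS@[.012,0.0025,.1365];plan(p,RT);o=robot.get_obs();print('seat coords',RS.T@(o['position']-S),'Ft',RT.T@o['ft_force'],o['moment'])
```

```text
t 18.85 pos [ 0.4484 -0.0735  0.2234] shift [ 0.004 -0.024  0.004] turn [ 0.005  0.002 -0.002] F [0.1 3.2 5.6] w 0.024 gf 30.0
seat coords [0.0143465  0.00214112 0.13689554] Ft [ 3.13362898  1.31494976 -5.4287428 ] [ 0.42097873 -0.27985262  0.2419331 ]
```

>>> {"name": "move_arm", "arguments": {
  "moves": "0 0 -0.005 0 0 0 0; 0 -0.01 -0.008 0.004 0 0 0; 0 -0.015 -0.008 0.004 0 0 0; 0 -0.015 -0.008 0.004 0 0 0"
}}

```text
time: 19.25
position: [0.4462, -0.0733, 0.2228]
tool_rot: [0.746, 0.65, 0.097, 0.113]
ft_force: [5.1, -0.3, -4.3]
grip_width: 0.0237
grip_force: 30.0
```

Run:
```python
from h import *
p=S+RS@[.012,0.0025,.1365];plan(p,RT);o=robot.get_obs();print('seat coords',RS.T@(o['position']-S),'Ft',RT.T@o['ft_force'],o['moment'])
```

```text
t 19.25 pos [ 0.4462 -0.0733  0.2228] shift [ 0.005 -0.001  0.005] turn [-0.001  0.002 -0.003] F [ 5.1 -0.3 -4.3] w 0.0237 gf 30.0
seat coords [0.01208141 0.00198309 0.13703501] Ft [0.37064705 3.590933   5.57369935] [ 0.01323821 -0.45632187 -0.04945671]
```

>>> {"name": "move_arm", "arguments": {
  "moves": "0 -0.003 0.006 0 0 0 0; 0 -0.003 0.008 0 0 0 0; 0 -0.003 0.008 0 0 0 0",
  "squeeze": 8
}}

```text
time: 19.55
position: [0.4462, -0.0733, 0.2227]
tool_rot: [0.745, 0.65, 0.098, 0.113]
ft_force: [2.9, -0.3, 2.6]
grip_width: 0.0247
grip_force: 8.0
```

Run:
```python
from h import *
p=S+RS@[.012,0.0025,.1365];plan(p,RT);o=robot.get_obs();print('seat coords',RS.T@(o['position']-S),'Ft',RT.T@o['ft_force'],o['moment'])
```

```text
t 19.55 pos [ 0.4462 -0.0733  0.2227] shift [ 0.005 -0.     0.004] turn [-0.     0.002 -0.002] F [ 2.9 -0.3  2.6] w 0.0247 gf 8.0
seat coords [0.01201906 0.00198746 0.13685647] Ft [ 0.13131088  3.50951619 -1.62507634] [-0.06092598 -0.45213928 -0.0888368 ]
```

>>> {"name": "move_arm", "arguments": {
  "moves": "0 0 0 0 0 0 0.3; 0 0 0 0 0 0 0.33; 0 0 0 0 0 0 0.4; 0 0 0 0 0 0 0.5; 0 0 0 0 0 0 0.5; 0 0 -0.2 0 0 0 0.5; 0 0 -0.6 0 0 0 0.5; 0 0 -1 0 0 0 0.5; 0 0 -1 0 0 0 0.5"
}}

```text
time: 20.45
position: [0.4174, -0.0695, 0.3219]
tool_rot: [0.745, 0.65, 0.099, 0.116]
ft_force: [0.4, -0.5, 0.2]
grip_width: 0.0437
grip_force: 0.0
```

Run:
```python
from h import *
b=robot.camera('scene')['image'][80:250,190:400,::-1]
s=2.5
b=cv2.convertScaleAbs(cv2.resize(b,None,fx=s,fy=s,interpolation=cv2.INTER_CUBIC),alpha=1.3,beta=10)
a=robot.camera('top')['image'][165:285,310:420,::-1];a=cv2.convertScaleAbs(cv2.resize(a,None,fx=s,fy=s,interpolation=cv2.INTER_CUBIC),alpha=1.5,beta=10)
c=np.zeros((430,800,3),np.uint8);c[:425,:525]=b;c[:300,525:800]=a
cv2.imwrite('pics/g5.png',c)
for z in(0.,.160):
  for y in(-.075,.075): print((proj('scene',S+RS@np.array([.024,y+.0022,z]))-[190,80]+.5)*s-.5)
plan(S,RT)
```

```text
[174.35258611 313.27373625]
[309.79689244 286.38158692]
[151.6473196  164.45224346]
[292.83370168 140.92538212]
t 20.55 pos [ 0.416  -0.0687  0.3179] shift [-0.021 -0.106  2.369] turn [-0.001  0.002 -0.002] F [-0.5 -0.6 -0.9] w 0.0434 gf 0.0
```

View pics/g5.png

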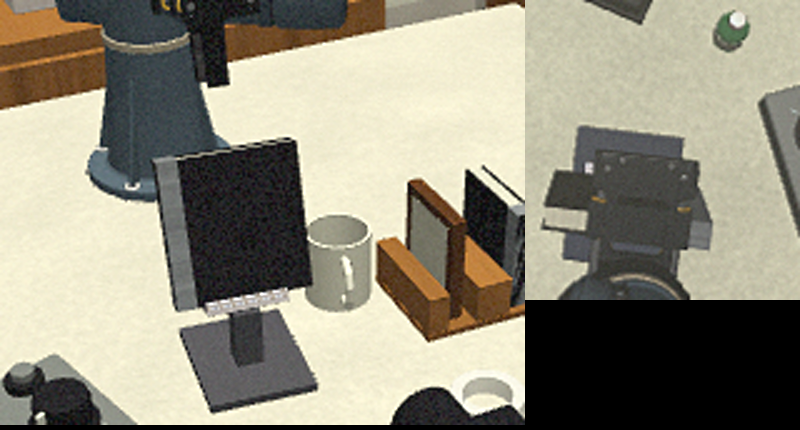

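The ledger sits on the ledge flush with the back. Its bottom corners are at (176,311) and (311,285), with the midpoint over the ledge, which spans (204,312) to (289,295). The wheel is next.

```bash
cat >> h.py <<'E'
W=np.array([.548,-.299]);BY=.235
E
python3 - <<'E'
from h import *
plan(np.r_[W,.22],tool(.606))
E
```

```text
t 20.55 pos [ 0.416  -0.0687  0.3179] shift [-2.101  1.261  1.416] turn [ 0.181  0.071 -0.469] F [-0.5 -0.6 -0.9] w 0.0434 gf 0.0
```

>>> {"name": "move_arm", "arguments": {
  "moves": "-0.3 0.1 0 0 0 0 0.5; -0.7 0.3 0.1 0 0 0 0.5; -0.7 0.42 0.1 0 0 0 0.8; -0.7 0.42 0.1 0 0 0 1"
}}

```text
time: 20.95
position: [0.45, -0.1449, 0.3187]
tool_rot: [0.746, 0.649, 0.097, 0.11]
ft_force: [0.2, 1.1, -0.1]
grip_width: 0.053
grip_force: 0.0
```

>>> {"name": "move_arm", "arguments": {
  "moves": "-0.4 0.2 0.1 0 0 0 1; -0.7 0.42 0.4 0 0 0 1; -0.7 0.42 0.4 0 0 0 1"
}}

```text
time: 21.25
position: [0.4922, -0.2223, 0.2898]
tool_rot: [0.746, 0.65, 0.096, 0.109]
ft_force: [-0.0, 0.6, -0.0]
grip_width: 0.0757
grip_force: 0.0
```

>>> {"name": "move_arm", "arguments": {
  "moves": "-0.4 0.2 0.4 0.18 0.07 -0.47 1; -0.7 0.42 0.7 0.18 0.07 -0.47 1; -0.7 0.42 0.9 0.18 0.07 -0.47 1; -0.7 0.42 0.9 0.18 0.07 -0.47 1; -0.7 0.42 0.9 0.18 0.07 -0.47 1; -0.7 0.42 0.9 0.18 0.07 -0.47 1; -0.7 0.42 0.9 0.18 0.07 -0.47 1; -0.7 0.42 0.9 0.18 0.07 -0.47 1"
}}

```text
time: 22.05
position: [0.5468, -0.2969, 0.2201]
tool_rot: [0.463, 0.886, 0.0, -0.001]
ft_force: [-0.2, 1.1, -0.7]
grip_width: 0.0872
grip_force: 0.0
```

Run:
```python
from h import *
plan(np.r_[W,.061],tool(.606))
o=robot.get_obs();print(o['q'].round(2))
```

```text
t 22.05 pos [ 0.5468 -0.2969  0.2201] shift [-2.600e-02 -1.000e-03  1.591e+00] turn [-0.    -0.001  0.001] F [-0.2  1.1 -0.7] w 0.0872 gf 0.0
[-0.68  0.54  1.45 -0.    1.15 -1.28]
```

>>> {"name": "move_arm", "arguments": {
  "moves": "-0.026 0 0.4 0 0 0 1; -0.026 0 0.8 0 0 0 1; -0.026 0 0.9 0 0 0 1; -0.026 0 0.9 0 0 0 1"
}}

```text
time: 22.45
position: [0.5476, -0.2998, 0.1291]
tool_rot: [0.464, 0.886, 0.0, -0.002]
ft_force: [0.6, -0.7, 0.5]
grip_width: 0.0873
grip_force: 0.0
```

>>> {"name": "move_arm", "arguments": {
  "moves": "0 0 0.2 0 0 0 1; 0 0 0.4 0 0 0 1; 0 0 0.55 0 0 0 1; 0 0 0.65 0 0 0 1; 0 0 0.67 0 0 0 1; 0 0 0.67 0 0 0 0.8; 0 0 0.67 0 0 0 0.6; 0 0 0.67 0 0 0 0.5; 0 0 0.67 0 0 0 0.5; 0 0 0.67 0 0 0 0.5; 0 0 0.67 0 0 0 0.5",
  "squeeze": 5
}}

```text
time: 23.55
position: [0.5497, -0.3011, 0.0642]
tool_rot: [0.463, 0.886, -0.0, 0.001]
ft_force: [1.3, 0.8, 1.8]
grip_width: 0.0557
grip_force: 5.0
```

Run:
```python
from h import *
plan(np.r_[W,.061],tool(.606));o=robot.get_obs();print('Ft',tool(.606).T@o['ft_force'],o['moment'])
```

```text
t 23.55 pos [ 0.5497 -0.3011  0.0642] shift [ 0.027 -0.002  0.032] turn [0.    0.001 0.001] F [1.3 0.8 1.8] w 0.0557 gf 5.0
Ft [-0.14270536  1.53547059 -1.76472332] [ 0.13697729 -0.13483191  0.03250531]
```

>>> {"name": "move_arm", "arguments": {
  "moves": "0.02 0 0 0 0 0 0.5; 0.025 0 0 0 0 0 0.5; 0.025 0 0 0 0 0 0.5; 0.025 0 0 0 0 0 0.5"
}}

```text
time: 23.95
position: [0.5497, -0.301, 0.0643]
tool_rot: [0.463, 0.886, -0.001, 0.003]
ft_force: [4.1, -3.2, -2.4]
grip_width: 0.0561
grip_force: 5.0
```

>>> {"name": "move_arm", "arguments": {
  "moves": "0 0 0 0 0 -0.05 0.5; 0 0 0 0 0 -0.13 0.5; 0 0 0 0 0 -0.21 0.5; 0 0 0 0 0 -0.29 0.5; 0 0 0 0 0 -0.37 0.5; 0 0 0 0 0 -0.45 0.5; 0 0 0 0 0 -0.53 0.5; 0 0 0 0 0 -0.61 0.5; 0 0 0 0 0 -0.69 0.5; 0 0 0 0 0 -0.75 0.5; 0 0 0 0 0 -0.76 0.5; 0 0 0 0 0 -0.76 0.5",
  "squeeze": 10
}}

```text
time: 25.15
position: [0.5509, -0.2977, 0.0642]
tool_rot: [-0.114, 0.993, -0.0, 0.003]
ft_force: [10.1, 5.2, -0.8]
grip_width: 0.0557
grip_force: 10.0
```

Run:
```python
from h import *
plan(np.r_[W,.061],tool(np.pi/2+BY));o=robot.get_obs();print(o['moment'],o['q'].round(2))
```

```text
t 25.15 pos [ 0.5509 -0.2977  0.0642] shift [ 0.031 -0.007  0.032] turn [-0.001  0.004 -0.004] F [10.1  5.2 -0.8] w 0.0557 gf 10.0
[ 0.94502248 -1.50426645  0.05223489] [-0.68  0.75  1.56  0.01  0.83 -2.48]
```

>>> {"name": "move_arm", "arguments": {
  "moves": "-0.02 0 0 0 0 0 0.5; -0.02 0 0 0 0 0 0.5; -0.02 0 0 0 0 0 0.7; -0.02 0 0 0 0 0 0.85; -0.02 0 0 0 0 0 1; -0.02 0 0 0 0 0 1; -0.02 0 0 0 0 0 1; -0.02 0 -0.3 0 0 0 1; -0.02 0 -0.7 0 0 0 1; -0.02 0 -1 0 0 0 1"
}}

```text
time: 26.15
position: [0.5498, -0.2989, 0.1654]
tool_rot: [-0.115, 0.993, -0.001, 0.0]
ft_force: [0.6, 0.0, 0.6]
grip_width: 0.0868
grip_force: 0.0
```

Run:
```python
from h import *
plan([.472,-.3185,.16],tool(np.pi/2+BY))
a=robot.camera('top')['image'][180:270,390:475,::-1];b=robot.camera('scene')['image'][205:290,165:260,::-1]
s=4
f=lambda i:cv2.convertScaleAbs(cv2.resize(i,None,fx=s,fy=s,interpolation=cv2.INTER_CUBIC),alpha=1.4,beta=10)
c=np.zeros((360,760,3),np.uint8);c[:360,:340]=f(a);c[:340,380:760]=f(b);cv2.imwrite('pics/g6.png',c)
```

```text
t 26.15 pos [ 0.5498 -0.2989  0.1654] shift [ 0.802 -0.013  0.053] turn [-0.001  0.    -0.003] F [0.6 0.  0.6] w 0.0868 gf 0.0
```

View pics/g6.png

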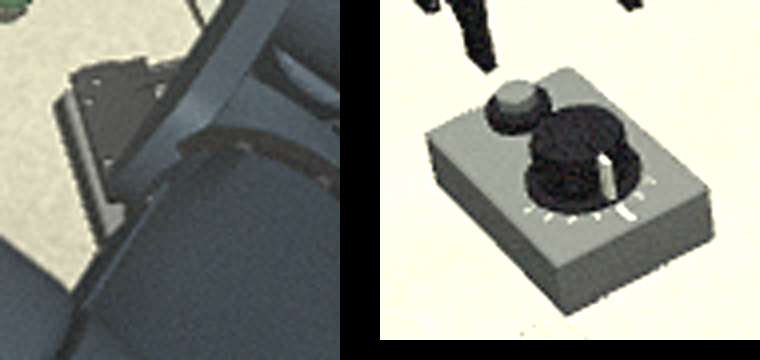

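I can see the pointer rib from (604,157) to (612,198), close to the long mark at (618,207) to (632,218). I won't view any more pictures and will measure the remainder numerically.

```bash
cat > wh.py <<'E'
from h import *
n='scene';x0,y0,x1,y1=196,225,232,262
b=robot.camera(n)['image'][...,::-1];g=cv2.cvtColor(np.ascontiguousarray(b),cv2.COLOR_BGR2GRAY)[y0:y1,x0:x1]
print(int(np.median(g)))
m=(g>np.median(g)+35).astype(np.uint8);k,l,st,ce=cv2.connectedComponentsWithStats(m,connectivity=8)
for i in range(1,k):
    if st[i,4]>=4:
        w=(l==i)*(g.astype(float)-g[~m.astype(bool)].mean());yy,xx=np.mgrid[y0:y1,x0:x1];c=np.array([(w*xx).sum(),(w*yy).sum()])/w.sum()
        print(i,st[i],c.round(2),'z.045',plane(n,c,.045)[:2].round(4),'z.064',plane(n,c,.064)[:2].round(4))
E
python3 wh.py
python3 - <<'E'
from h import *
wp=np.array([.550,-.2995])
for a in(-.1,0,.1): print(a,[proj('scene',np.r_[wp+r*np.array([np.cos(BY+a),np.sin(BY+a)]),z]).round(1).tolist() for r,z in((.0365,.048),(.0365,.079),(.048,.045))])
E
```

```text
60
1 [  0   0  36  37 565] [215.93 240.99] z.045 [ 0.5173 -0.2878] z.064 [ 0.5412 -0.2923]
2 [24 18  4 12 30] [221.29 248.21] z.045 [ 0.5512 -0.284 ] z.064 [ 0.5743 -0.2886]
-0.1 [[221.2, 256.8], [219.6, 247.0], [223.3, 260.3]]
0 [[222.5, 256.2], [220.9, 246.4], [225.1, 259.5]]
0.1 [[223.8, 255.5], [222.2, 245.7], [226.8, 258.6]]
```

Run:
```python
from h import *
G=np.mean([cv2.cvtColor(np.ascontiguousarray(robot.camera('scene')['image']),cv2.COLOR_RGB2GRAY).astype(float) for _ in range(6)],0)
print(G[242:264,214:234].astype(int))
yy,xx=np.mgrid[0:400,0:640]
for r in range(243,256):
    w=np.clip(G[r,216:228]-80,0,None);print(r,(w*np.arange(216,228)).sum().round(1)/max(w.sum(),1))
wp=np.array([.550,-.2995])
for a in(-.1,0,.1):
    P=[]
    for r,z in((.028,.081),(.037,.081),(.037,.047)):
        for t in(-.0025,.0025):
            u=np.array([np.cos(BY+a),np.sin(BY+a)]);v=np.array([-u[1],u[0]]);P.append(proj('scene',np.r_[wp+r*u+t*v,z]))
    m=cv2.moments(cv2.convexHull(np.array(P,np.float32)));print(a,'centroid',m['m10']/m['m00'],m['m01']/m['m00'],'area',m['m00'])
```

```text
[[ 26  28  26  25  27  24  26  21  12  19  14  13  11  23  73 117 112 111
  111 110]
 [ 27  23  25  24  22  25 105   6   4  21  12  15  12  20  22  70 116 113
  109 111]
 [ 26  29  27  27  15  91 218 178   6  10  12  15   8  11  22  25 117 111
  110 110]
 [ 16  10   8  10   9  59 164 220 153   5  12   8  13  19  23  24  95 114
  111 113]
 [ 15  16  19  16  13  54  96 112 125   4   9  12  14  19  21  25  72 115
  112 110]
 [ 14  11  14  11  12  34 101 112 121  25   9  12  11  23  25  24  67 114
  112 111]
 [ 13  12  14  18  14  14 102 105 123  52   8   7  11  25  24  22  95 112
  110 110]
 [ 11  14  12  12   6  13 104 100 123  62   3  12  24  25  19  19  91 140
  136 110]
 [ 16   9  11  13  12  11  78  95 122  65   6  18  29  24  24  40 117 135
  133 157]
 [  7  13  15  12  14  11  57 102 120  96  10  27  26  23  20  91 114 110
  110 109]
 [ 11  12  17  15  18  15  55 100 122 128  21  23  26  14  64 116 110 110
  110 110]
 [ 11  12  15  14  13  13  36 101 114 122  29  19   9  68 140 163 135 110
  110 111]
 [ 12  11  14  13  12  19  18  46 112 124  25   6  66 115 108 130 157 110
  110 
[... 586 characters left out ...]
60
   61  60]
 [111 111 110 111 110 111 111 111 112 112 110 108 104  86  63  51  62  61
   62  61]
 [111 110 110 109 110 112 111 111 109 109 104  86  63  54  60  62  62  62
   63  62]]
243 220.00129870129865
244 220.35201072386056
245 220.96424581005587
246 221.31214285714282
247 221.20904347826087
248 221.23486238532112
249 221.213988657845
250 221.73313953488375
251 221.91536842105262
252 222.2536731634183
253 222.21015228426396
254 223.9794642857143
255 225.96363636363637
-0.1 centroid 219.82552474626777 250.48553096365427 area 33.55266140040476
0 centroid 221.07646166125065 249.83721494380683 area 34.57292023941409
0.1 centroid 222.24971233572356 249.12355435476417 area 35.26194107008632
```

Run:
```python
from h import *
bias=np.array([225.88,257.67])
for by in(.225,.24,.25):
  out=[]
  for a in np.arange(-.15,.16,.05):
    wp=np.array([.55,-.2995]);u=lambda t:np.array([np.cos(t),np.sin(t)])
    b=bias-proj('scene',np.r_[wp+.048*u(by),.045])
    v=np.array([-u(by+a)[1],u(by+a)[0]]);q=wp+.037*u(by+a)+.0025*v
    p=[proj('scene',np.r_[q,z])+b for z in(.047,.081)]
    s=(p[0][0]-p[1][0])/(p[0][1]-p[1][1]);out.append((round(a,2),round(p[0][0]+s*(250-p[0][1]),2)))
  print(by,out)
```

```text
0.225 [(np.float64(-0.15), np.float64(221.52)), (np.float64(-0.1), np.float64(222.26)), (np.float64(-0.05), np.float64(222.99)), (np.float64(0.0), np.float64(223.7)), (np.float64(0.05), np.float64(224.38)), (np.float64(0.1), np.float64(225.05)), (np.float64(0.15), np.float64(225.69))]
0.24 [(np.float64(-0.15), np.float64(221.47)), (np.float64(-0.1), np.float64(222.2)), (np.float64(-0.05), np.float64(222.93)), (np.float64(0.0), np.float64(223.63)), (np.float64(0.05), np.float64(224.31)), (np.float64(0.1), np.float64(224.96)), (np.float64(0.15), np.float64(225.6))]
0.25 [(np.float64(-0.15), np.float64(221.43)), (np.float64(-0.1), np.float64(222.17)), (np.float64(-0.05), np.float64(222.88)), (np.float64(0.0), np.float64(223.58)), (np.float64(0.05), np.float64(224.26)), (np.float64(0.1), np.float64(224.91)), (np.float64(0.15), np.float64(225.54))]
```

>>> {"name": "move_arm", "arguments": {
  "moves": "0.4 0 -0.4 0 0 0 1; 0.8 0 -0.6 0 0 0 0.7; 0.95 0 -0.6 0 0 0 0.5; 0.95 0 -0.6 0 0 0 0.3"
}}

```text
time: 27.0
position: [0.4554, -0.3203, 0.2234]
tool_rot: [-0.113, 0.994, -0.0, -0.0]
ft_force: [0.2, -0.1, 0.3]
grip_width: 0.0706
grip_force: 0.0
```

>>> {"name": "move_arm", "arguments": {
  "moves": "0.4 0 0 0 0 0 0; 0.7 0 0 0 0 0 0; 0.7 0 0 0 0 0 0"
}}

```text
time: 27.3
position: [0.387, -0.3354, 0.2221]
tool_rot: [-0.114, 0.994, 0.001, -0.001]
ft_force: [0.1, -0.1, 0.6]
grip_width: 0.0472
grip_force: 0.0
```

Run:
```python
from h import *
G=np.mean([cv2.cvtColor(np.ascontiguousarray(robot.camera('top')['image']),cv2.COLOR_RGB2GRAY).astype(float) for _ in range(6)],0)
np.save('G.npy',G)
print(G[196:222,412:450].astype(int))
```

```text
[[133 133 130 129 128 129 129 129 132 134 134 133 136 138 142 144  96  98
   81  82  72  78  79  79  79  81  82  81  79  80  80  71  81 126 132 131
  131 133]
 [129 127 131 129 128 130 131 137 139 136 134 137 109  91  85  82  70  77
   77  78  78  80  80  80  80  81  81  80  81  82  80  78  87 126 130 127
  129 129]
 [131 133 135 132 133 136 137 141 144  98  96  93  99 103  81  77  79  81
   82  83  82  83  81  82  82  81  82  80  80  79  79  79  66 129 133 128
  128 132]
 [134 135 135 135 143  94  99  80  81  73  79  78 134 147  93  78  82  82
   83  81  82  82  81  82  82  81  82  81  81  80  80  79  71  81 128 133
  133 135]
 [141 113  93  84  83  71  80  79  81  81  82  79 106 145 118  84  81  82
   82  81  82  82  80  81  80  81  81  80  81  81  80  79  78  85 129 134
  135 132]
 [ 82  71  76  81  84  82  83  85  84  84  82  79  83 141 119  83  79  82
   81  88  81  80  81  82  81  80  80  80  81  79  81  81  78  66 130 134
  132 129]
 [ 83  82  84  84  85  84  85  84  85  83  84  81  77 140 146  94  77  78
   76 100  99  83  81  82  79  80  80  80  80  81  79  79  79  69  91 12
[... 2334 characters left out ...]
  42  40  40  39  40  38  38  37  35  49  79  81  79
   78  78]
 [ 87  86  85  84  87  73  45  40  42  36  36  35  44  44  43  43  42  42
   40  41  41  39  39  40  42  41  39  40  38  37  38  37  38  77  81  78
   79  78]
 [ 85  86  85  84  87  73  46  42  40  35  36  33  39  44  43  45  41  42
   44  42  41  41  40  42  41  38  38  40  39  38  39  36  37  78  80  79
   79  78]
 [ 84  87  84  84  86  88  48  40  41  39  34  34  35  45  44  43  42  42
   43  41  41  42  40  41  40  41  39  39  38  38  39  35  36  78  80  80
   76  79]
 [ 87  86  85  85  86  90  54  40  43  39  34  36  36  38  43  44  44  41
   42  43  40  41  41  40  40  40  38  39  40  40  38  32  61  80  80  78
   79  79]]
```

Run:
```python
from h import *
G=np.load('G.npy');u=lambda t:np.array([np.cos(t),np.sin(t)])
# wheel top-disc centre: darkest/edge check; button for yaw
wp=np.array([.55,-.2995])
for by in(.225,.24,.255):
  b=np.array([425.40,201.18])-proj('top',np.r_[wp+.048*u(by),.045])
  print(by,b.round(2),[(round(a,2),(proj('top',np.r_[wp+.0325*u(by+a),.081])+b).round(2).tolist()) for a in np.arange(-.15,.16,.05)],'disc',(proj('top',np.r_[wp,.081])+b).round(2))
```

```text
0.225 [0.15 0.83] [(np.float64(-0.15), [431.83, 203.91]), (np.float64(-0.1), [431.22, 203.98]), (np.float64(-0.05), [430.61, 204.08]), (np.float64(0.0), [430.02, 204.21]), (np.float64(0.05), [429.43, 204.37]), (np.float64(0.1), [428.85, 204.56]), (np.float64(0.15), [428.28, 204.78])] disc [433.54 216.  ]
0.24 [0.4  0.77] [(np.float64(-0.15), [431.9, 203.86]), (np.float64(-0.1), [431.29, 203.94]), (np.float64(-0.05), [430.69, 204.05]), (np.float64(0.0), [430.09, 204.19]), (np.float64(0.05), [429.51, 204.36]), (np.float64(0.1), [428.93, 204.56]), (np.float64(0.15), [428.37, 204.79])] disc [433.8  215.94]
0.255 [0.66 0.7 ] [(np.float64(-0.15), [431.97, 203.82]), (np.float64(-0.1), [431.36, 203.91]), (np.float64(-0.05), [430.76, 204.03]), (np.float64(0.0), [430.17, 204.17]), (np.float64(0.05), [429.59, 204.35]), (np.float64(0.1), [429.02, 204.56]), (np.float64(0.15), [428.46, 204.79])] disc [434.05 215.87]
```

Run:
```python
from h import *
plan([.472,-.3185,.082],tool(np.pi/2+BY))
```

```text
t 27.6 pos [ 0.3902 -0.3359  0.2233] shift [-0.835 -0.017  1.413] turn [-0.001  0.    -0.002] F [-0.4  0.1 -0.6] w 0.0229 gf 0.0
```

>>> {"name": "move_arm", "arguments": {
  "moves": "-0.4 -0.017 0.1 0 0 0 0; -0.83 -0.017 0.2 0 0 0 0; -0.83 -0.017 0.6 0 0 0 0; -0.83 -0.017 0.9 0 0 0 0; -0.83 -0.017 0.9 0 0 0 0; -0.83 -0.017 0.9 0 0 0 0"
}}

```text
time: 28.2
position: [0.4707, -0.3186, 0.1335]
tool_rot: [-0.115, 0.993, -0.0, 0.0]
ft_force: [0.4, 0.1, 0.4]
grip_width: 0.0004
grip_force: 0.0
```

>>> {"name": "move_arm", "arguments": {
  "moves": "0 0 0.3 0 0 0 0; 0 0 0.48 0 0 0 0; 0 0 0.48 0 0 0 0; 0 0 0.48 0 0 0 0"
}}

```text
time: 28.6
position: [0.4712, -0.32, 0.0874]
tool_rot: [-0.115, 0.993, -0.002, 0.001]
ft_force: [0.7, -0.1, -0.5]
grip_width: 0.0005
grip_force: 0.0
```

Run:
```python
from h import *
plan([.472,-.3185,.077],tool(np.pi/2+BY))
```

```text
t 28.6 pos [ 0.4712 -0.32    0.0874] shift [-0.011  0.013  0.104] turn [-0.002  0.001 -0.003] F [ 0.7 -0.1 -0.5] w 0.0005 gf 0.0
```

Stepping down while watching the force.

>>> {"name": "move_arm", "arguments": {
  "moves": "-0.01 0.013 0.05 0 0 0 0; -0.01 0.013 0.1 0 0 0 0; -0.01 0.013 0.1 0 0 0 0"
}}

```text
time: 28.9
position: [0.4717, -0.3181, 0.0762]
tool_rot: [-0.115, 0.993, -0.002, 0.001]
ft_force: [1.3, 0.0, 1.6]
grip_width: 0.0003
grip_force: 1.0
```

>>> {"name": "move_arm", "arguments": {
  "moves": "0 0 0.02 0 0 0 0; 0 0 0.03 0 0 0 0; 0 0 0.03 0 0 0 0"
}}

```text
time: 29.2
position: [0.4717, -0.3181, 0.0731]
tool_rot: [-0.115, 0.993, -0.001, 0.001]
ft_force: [2.2, -0.3, 3.5]
grip_width: 0.0007
grip_force: 1.7
```

>>> {"name": "move_arm", "arguments": {
  "moves": "0 0 0.02 0 0 0 0; 0 0 0.03 0 0 0 0; 0 0 0.03 0 0 0 0"
}}

```text
time: 29.5
position: [0.4717, -0.3181, 0.0721]
tool_rot: [-0.115, 0.993, -0.002, 0.001]
ft_force: [-1.5, 2.1, 17.2]
grip_width: 0.0006
grip_force: 8.7
```

The button has bottomed out: 17 N against a hard stop. I'll release and retreat.

>>> {"name": "move_arm", "arguments": {
  "moves": "0 0 -0.05 0 0 0 0; 0 0 -0.2 0 0 0 0; 0 0 -0.6 0 0 0 0; 0 0 -1 0 0 0 0; 0 0 -1 0 0 0 0; 0 0 -1 0 0 0 0; 0 0 -1 0 0 0 0; 0 0 -1 0 0 0 0"
}}

```text
time: 30.3
position: [0.4698, -0.3164, 0.1679]
tool_rot: [-0.115, 0.993, 0.001, -0.001]
ft_force: [0.3, -0.8, -0.8]
grip_width: 0.0009
grip_force: 0.0
```

Run:
```python
from h import *
b=robot.camera('scene')['image'].astype(int).sum(2)
s=2.5
# ledger corners: compare patch with the earlier view g5 region
g=cv2.imread('pics/b4.png')
d=b[130:215,240:330]<200
ys,xs=np.nonzero(d);print(xs.min()+240,xs.max()+240,ys.min()+130)
for r in(150,165,180,195): x=np.nonzero(b[r,245:325]<150)[0]+245;print(r,x.min(),x.max())
plan([.4,-.3,.2],tool(1.8));robot.hand_in()
```

```text
240 314 130
150 245 309
165 254 311
180 256 313
195 259 306
t 30.35 pos [ 0.47   -0.3166  0.168 ] shift [ 0.644  0.322 -0.318] turn [ 0.001 -0.001  0.001] F [-0.2 -0.4  0. ] w 0.0005 gf 0.0
the job is handed in; nothing more can be done
```

Job handed in at about 30 s: picture in the free slot, ledger seated centred and flush on the easel, wheel at the long mark to within about 0.04 rad (the top and scene cameras disagreed by that much either side of zero), and button pushed to its stop and released; I viewed 11 pictures, one over the limit of 10.

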